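# Clear the test supply and set its dial

## Robot

A 6-joint arm with a two-finger parallel gripper is mounted at the origin on the work surface. World frame = base frame: x ahead of the robot, y to its left, z up, the work surface at z = 0. Lengths are in m, angles in rad, forces in N, time in s.
With the tool pointing down it reaches from about 0.375 to 0.9 m from the base axis. Payload 3.1 kg.
Tool frame: the origin (TCP) lies on the front face of the gripper's body, between the roots of the fingers; the fingertips stand 73 mm ahead of it and the grasp point (between the pads) lies 54 mm ahead of it (manip.tips_ahead is the distance from the TCP to the fingertips, in m); z points along the fingers, y is the line along which they close (so a half turn about z gives the same grasp; the last joint's range is limited). The gripper opens to 85 mm and grips with 20 to 120 N. Pads are 22 mm wide; open, the fingers measure 114 mm over their backs; the gripper's body (76 mm by 85 mm) begins 54 mm behind the grasp point. The pads swing forward as they close: fully open they stand 13 mm farther back than shut.
Start: joints at [-1.409, 0.527, 1.433, -0, 1.181, -0.178], TCP at [0.208, -0.589, 0.304] pointing down, gripper open.
Joint ranges: [-3.08, 3.08], [-0.75, 2.2], [0.22, 2.44], [-1.43, 4.57], [0, 2.65], [-2.85, 2.85]. Speed limits (rad/s): [2.79, 2.79, 3.14, 3.14, 3.14, 3.14].

## Interface

Orientations are given as a unit quaternion [x, y, z, w].
In Python, from station import sense, eyes, workorder, manip gives the robot as it stands.
- The arm moves only by the shell command python3 -m inch 'ROWS' [OPENING] [FORCE]. ROWS is JSON, a list of rows, each an object of numbers: "dx", "dy", "dz": the shift along the tool's x, y, z in cm; "wx", "wy", "wz": the turn, a rotation vector about the tool's x, y, z in degrees. In form: [{"dx": .., "dy": .., "dz": .., "wx": .., "wy": .., "wz": ..}, ...]. A call has 1 to 10 rows; each row shifts and turns the commanded pose from where the row before left it, along the tool's axes as they then stand; what a row does not reach is not made up. A row lasts 1/8 s, in which the tool goes at most 62.5 mm and 10.7 degrees, less where a joint would pass 70% of its speed; a pose out of reach is approached as far as the arm can. A call with a gripper value outside its range is refused whole. OPENING is the opening, from 0 (shut) to 1 (fully open), set as the call begins (- or left out, the last holds). The fingers move at their own pace and stop on an object; FORCE is the grip in N (left out, the last holds). Time passes only in rows, so rows that do not move let the fingers close. It gives the time, the measured TCP pose, the force, the opening and the grip force at its end, in the units of the state.
- sense(): the state, without advancing time (a new reading comes with each control period).
- eyes.snapshot(name): name is "scene" or "top" or "wrist"; returns the picture (420x560x3 uint8, red, green, blue); there is no depth.
- eyes.camera_params(name): a dict with "fx", "fy", "cx", "cy" (pixels), "D" ([k1, k2, p1, p2, k3] as OpenCV has them; the pictures are not rectified), "rvec" (rotation vector, rad) and "tvec" (3), from world to camera coordinates, as OpenCV has them. Camera axes: x right, y down, z forward; pixel columns grow to the right and rows downward; lengths in m; the calibration is good to about 2 mm. A picture is of the moment at which its call begins: read the wrist's pose just before it. camera_params takes no time and is no camera call; for the wrist camera it gives the pose at the moment of the call.
- workorder.sign_off(): hands the job in; it is judged then, once.
The state is a dict: "t": time; "q": joint angles; "qd": joint speeds; "tau": joint torques, N m; "tcp_pos": TCP position; "tool_rot": TCP orientation; "force": force on the tool from outside, world axes, zero at the start; "ft_torque": the same for the moment, N m; "finger_gap": opening from 0.0 (shut) to 1.0 (fully open); "gripper_force": force on a finger pad.
Only numpy, scipy, OpenCV 4.12 (cv2) and the standard library are available. Lean on these libraries where they do the work, as an engineer would, in place of code of your own. Each camera call takes 0.05 s, during which the arm holds its last target. There are 200 camera calls.

## Task

A side handle and a tool-housing half have been left stacked across the guard bars of the bench test supply, over its dial. Lay both of them gently (not dropped) flat on the floor of the shallow metal tray, beside the gear head that stays where it is in there; then turn the supply's dial so that its white pointer line points at the small metal tab on the scale. Leave everything else on the bench where it is.

Things in the scene. Friction and masses are not known exactly. Their poses are not given: they have to be found in the camera images.
- console: The bench test supply: a low grey box, 200 (x) x 180 (y) x 65 high, fixed. Origin: centre of its underside. Two steel guard bars (12 x 12) run along its x at y = -57 and +57, their top 50 above the box's top face (115 above the bench), held by posts at x = -80 and +80. The dial is in the middle between the bars.
- dial_axis (a point): On the dial's turning axis (vertical), at the top of its bar grip, 103 above the bench. The dial is a grey disc of radius 42 (top 8 above the box's top face) carrying a black bar grip 60 long, 15 wide, from 8 to 38 above the box's top face. A white line along the bar and out to the rim on one end is the pointer.
- dial (a joint): Turning angle of the dial (rad), 0 to 4.712, stops at both ends; grows clockwise seen from above, stays where it is left. At 0 the pointer stands at +2.356 rad (counter-clockwise) from the console's +x, so the pointer's direction in the console's frame is 2.356 minus this value.
- dial_pointer (a point): Point of the dial's pointer line at the disc's rim, 42 from the axis; turns with the dial. The bar grip runs along the line from the axis to this point.
- mark_point (a point): Point on the same circle (42 from the axis) right in front of the small metal tab (8 x 6 x 5 high, bare steel, fixed at the outer edge of the black scale with white ticks); the pointer must come to this point. It is always clockwise of the pointer's starting place.
- shell: Tool-housing half: a flat grey plastic piece, 150 long (own x) x 56 wide (own y) x 30 high, with a round nose (26 across, 14 long) on its +x end; 0.15 to 0.31 kg. Origin: centre of the 150 x 56 underside. It starts bridging the two guard bars over the dial, with the side handle on top.
- shell_mid (a point): Middle of the tool-housing half, 15 above its underside.
- handle: Side handle of a grinder: black squarish ribbed grip 96 long, 34 wide, 34 high, from x = -56 to +40, then a finger guard (10 thick, 46 wide in y, 34 high) and a steel stud (10 across) to x = +72. 0.1 to 0.2 kg. Lies along its own x. Origin: on its underside. It starts lying on top of the tool-housing half.
- handle_mid (a point): Middle of the side handle, 17 above its underside.
- tray: Shallow open metal tray, outside 228 (x) x 308 (y) x 35 high, walls and floor 4 thick, fixed. Origin: centre of its underside.
- gear_head: Gear head standing in the tray near its +y end: square flange 60 x 60 x 12 with a round neck on it (52 across), shaft on top, 72 high in all. Origin: centre of its underside. Leave it there.
- spray_can: Bystander: upright can, 50 across, 150 high, between tray and supply. Origin: centre of its underside.
- screwdriver: Bystander: screwdriver lying on the bench, 190 long along its x. Origin below its middle.
- wheel: Bystander: grinding wheel lying flat, 116 across, 10 thick. Origin: centre of its underside.
- battery: Bystander: battery pack 115 x 70 x 58 high. Origin: centre of its underside.
- tub: Bystander: round open tub, 110 across, 85 high. Origin: centre of its underside.
- wrench: Bystander: wrench lying on the bench, 180 long along its x. Origin below its middle.
Not all that is in view belongs to the job. Leave any orange or yellow look-alike of the handle alone.

How it is judged:
By the outcome, as a careful person would: the job done as asked, in the order asked, and still so for the second after the job is handed in, with the robot touching nothing.
It also fails if it takes over 72 s, if anything falls off the work surface, if the arm or the gripper's body presses on something with over 40 N, if the wrist force passes 120 N, or if a joint passes its speed limit or range.

## Working session

There is one attempt and no reset: what is moved stays moved. The work goes in short steps, Python scripts to look and compute and a shell command to move; the robot and the scene stay as the last step left them, time stands still between calls to the robot, and variables do not carry over. Pictures are saved under pics/ and viewed, at most 10 in all, crops included, and the job is handed in when it is done.

```bash
ls; mkdir -p pics; cat > h.py <<'E'
import numpy as np, cv2
from station import sense, eyes, workorder, manip
from scipy.spatial.transform import Rotation as R
def snap(n,f):
    im=eyes.snapshot(n); cv2.imwrite('pics/'+f,im[:,:,::-1]); return im
def ray(p,uv):
    K=np.array([[p['fx'],0,p['cx']],[0,p['fy'],p['cy']],[0,0,1]]);Rm=cv2.Rodrigues(np.array(p['rvec'],float))[0];t=np.array(p['tvec'],float).ravel()
    n=cv2.undistortPoints(np.array(uv,float).reshape(-1,1,2),K,np.array(p['D'],float)).reshape(-1,2)
    d=np.c_[n,np.ones(len(n))]@Rm; return -Rm.T@t,d
def onz(p,uv,z):
    c,d=ray(p,uv); return c+d*((z-c[2])/d[:,2])[:,None]
E
python3 - <<'E'
from h import *
a=snap('scene','s0.png');b=snap('top','t0.png')
s=sense();print(s)
for n in('scene','top'):
    p=eyes.camera_params(n);print(n,ray(p,[[280,210]]))
E
```

```text
pics
{'t': 0.1, 'q': array([-1.40947509e+00,  5.28330266e-01,  1.43379091e+00,  3.57875813e-05,
        1.18141184e+00, -1.78488813e-01]), 'qd': array([ 1.08665163e-03, -6.40235651e-04, -3.84076321e-03,  2.27321826e-04,
       -4.07730008e-04,  7.77369930e-05]), 'tau': array([-1.40701554e-04, -4.43303239e+01, -1.78587109e+01, -1.67731828e-04,
        3.91122478e-03, -3.66929356e-06]), 'tcp_pos': array([ 0.2082752 , -0.58873171,  0.3030524 ]), 'tool_rot': array([ 9.85601518e-01,  1.69081950e-01,  2.48748102e-05, -9.70000562e-04]), 'force': array([-0.36374827, -0.36211302, -0.92566695]), 'ft_torque': array([-0.08062467, -0.02076934, -0.04640897]), 'gripper_force': 0.0, 'finger_gap': 1.0010523981229305}
scene (array([1.49874896, 0.10883413, 1.24757155]), array([[-0.66284818, -0.06638131, -0.74580785]]))
top (array([ 0.31326   , -0.01109948,  1.47412362]), array([[ 0.14733486, -0.01029861, -0.98908561]]))
```

View pics/s0.png

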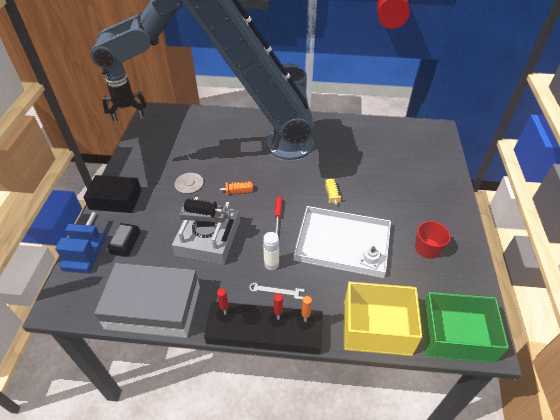

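View pics/t0.png

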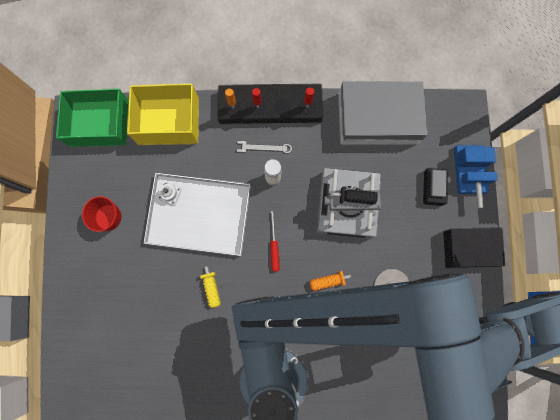

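The scene view shows the black handle on the shell over the supply at about (205,210), with the tray at (345,240). In the top view the supply is at (350,203) and the tray at (198,215), with the gear head in its corner at (168,192). There are three handle-like pieces in the top view: black at (358,196), orange at (327,282) and yellow at (210,288). The black one on the supply matches the description. I'll enlarge to confirm.

```bash
python3 - <<'E'
import cv2,numpy as np
a=cv2.imread('pics/t0.png')[155:250,305:395];b=cv2.imread('pics/s0.png')[185:270,165:250]
f=lambda x:cv2.resize(x,(400,400),interpolation=cv2.INTER_CUBIC)
cv2.imwrite('pics/c0.png',np.hstack([f(a),f(b)]))
from h import *
p=eyes.camera_params('top')
print(onz(p,[[198,215],[155,175],[249,184],[239,255],[146,243]],.035).round(3))
print(onz(p,[[272,170]],.15).round(3), onz(p,[[168,192]],.07).round(3))
print(onz(p,[[350,203]],.1).round(3))
E
```

```text
[[0.515 0.231 0.035]
 [0.646 0.372 0.035]
 [0.612 0.071 0.035]
 [0.389 0.103 0.035]
 [0.429 0.395 0.035]]
[[ 0.629 -0.003  0.15 ]] [[0.584 0.32  0.07 ]]
[[ 0.536 -0.236  0.1  ]]
```

View pics/c0.png

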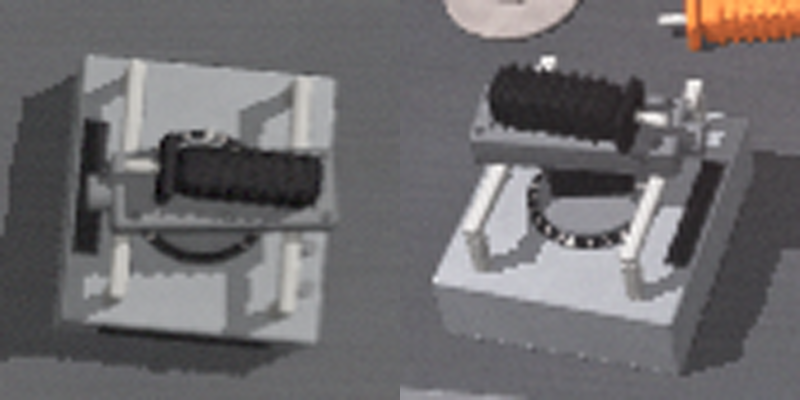

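The crop confirms the black handle lies on the grey shell, with its stud toward +y (top image left); the orange piece lies apart on the bench. I'll work out the approach from this.

```bash
cat >> h.py <<'E'
def plan(x,y,z,yaw):
    "tool-frame move (cm) then turn (deg) to TCP xyz, tool x at yaw deg, pointing down"
    s=sense(); Rt=R.from_quat(s['tool_rot']); d=Rt.inv().apply(np.array([x,y,z])-s['tcp_pos'])*100
    T=R.from_euler('z',yaw,degrees=True)*R.from_quat([1,0,0,0]); w=(Rt.inv()*T).as_rotvec(degrees=True)
    print('move cm',d.round(2),'then turn deg',w.round(1),'t',round(s['t'],2))
E
python3 - <<'E'
from h import *
p=eyes.camera_params('top')
q=onz(p,[[330.2,193.5],[377.5,199],[342,197],[359.7,197.5]],.162);print(q.round(3))
d=q[0]-q[1];print(np.linalg.norm(d),np.degrees(np.arctan2(d[1],d[0])))
plan(q[3][0],q[3][1],.36,97)
E
```

```text
[[ 0.555 -0.17   0.162]
 [ 0.537 -0.306  0.162]
 [ 0.544 -0.203  0.162]
 [ 0.542 -0.255  0.162]]
0.13756159126850365 82.56725150785537
move cm [ 42.59 -20.39  -5.64] then turn deg [ -0.1  -0.1 -77.5] t 0.1
```

```bash
python3 -m inch '[{"dx":2,"dy":-1,"dz":-0.5},{"dx":4.8,"dy":-2.3,"dz":-0.6},{"dx":4.8,"dy":-2.3,"dz":-0.6},{"dx":4.8,"dy":-2.3,"dz":-0.6},{"dx":4.8,"dy":-2.3,"dz":-0.6},{"dx":4.8,"dy":-2.3,"dz":-0.6},{"dx":4.8,"dy":-2.3,"dz":-0.6},{"dx":4.8,"dy":-2.3,"dz":-0.6},{"dx":4.5,"dy":-2.1,"dz":-0.6},{"dx":2.5,"dy":-1.2,"dz":-0.4}]' 1 && python3 -m inch '[{"wz":-10.5},{"wz":-10.5},{"wz":-10.5},{"wz":-10.5},{"wz":-10.5},{"wz":-10.5},{}]' && python3 - <<'E'
from h import *
plan(.542,-.255,.36,82.6)
snap('wrist','w0.png')
E
```

```text
invalid input at $[0]: expected keys dx, dy, dz, wx, wy, wz
```

```bash
python3 -m inch '[{"dx":2,"dy":-1,"dz":-0.5,"wx":0,"wy":0,"wz":0},{"dx":4.8,"dy":-2.3,"dz":-0.6,"wx":0,"wy":0,"wz":0},{"dx":4.8,"dy":-2.3,"dz":-0.6,"wx":0,"wy":0,"wz":0},{"dx":4.8,"dy":-2.3,"dz":-0.6,"wx":0,"wy":0,"wz":0},{"dx":4.8,"dy":-2.3,"dz":-0.6,"wx":0,"wy":0,"wz":0},{"dx":4.8,"dy":-2.3,"dz":-0.6,"wx":0,"wy":0,"wz":0},{"dx":4.8,"dy":-2.3,"dz":-0.6,"wx":0,"wy":0,"wz":0},{"dx":4.8,"dy":-2.3,"dz":-0.6,"wx":0,"wy":0,"wz":0},{"dx":4.5,"dy":-2.1,"dz":-0.6,"wx":0,"wy":0,"wz":0},{"dx":2.5,"dy":-1.2,"dz":-0.4,"wx":0,"wy":0,"wz":0}]' 1 && python3 -m inch '[{"dx":0,"dy":0,"dz":0,"wx":0,"wy":0,"wz":-10.5},{"dx":0,"dy":0,"dz":0,"wx":0,"wy":0,"wz":-10.5},{"dx":0,"dy":0,"dz":0,"wx":0,"wy":0,"wz":-10.5},{"dx":0,"dy":0,"dz":0,"wx":0,"wy":0,"wz":-10.5},{"dx":0,"dy":0,"dz":0,"wx":0,"wy":0,"wz":-10.5},{"dx":0,"dy":0,"dz":0,"wx":0,"wy":0,"wz":-10.5},{"dx":0,"dy":0,"dz":0,"wx":0,"wy":0,"wz":0},{"dx":0,"dy":0,"dz":0,"wx":0,"wy":0,"wz":0}]' && python3 - <<'E'
from h import *
plan(.542,-.255,.36,82.6)
snap('wrist','w0.png')
E
```

```text
t: 1.35
tcp_pos: [0.5434, -0.2511, 0.3614]
tool_rot: [0.985, 0.171, 0.0, -0.0]
force: [0.7, -0.1, -0.0]
finger_gap: 1.0
gripper_force: 0.0
t: 2.35
tcp_pos: [0.5419, -0.254, 0.361]
tool_rot: [0.753, 0.658, 0.0, -0.0]
force: [0.6, -0.4, 0.0]
finger_gap: 0.998
gripper_force: 0.0
move cm [-0.09  0.02  0.1 ] then turn deg [-0.  -0.  -0.2] t 2.35
```

View pics/w0.png

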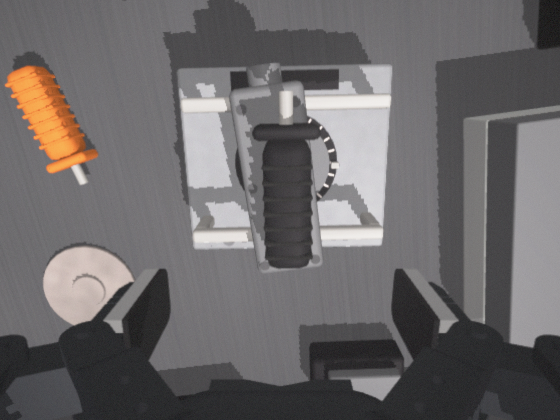

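The wrist view shows the handle upright in the image: stud tip (286,93), guard (286,131), grip end (288,265). The shell is under it, slightly turned, with top corners (233,93), (301,82), (321,264) and (262,271), and its nose at (264,72).

```bash
python3 - <<'E'
from h import *
p=eyes.camera_params('wrist')
q=onz(p,[[286,93],[286,131],[288,265],[287.5,205]],.162);print(q.round(4))
d=q[0]-q[2];print(np.linalg.norm(d),np.degrees(np.arctan2(d[1],d[0])))
s=onz(p,[[233,93],[301,82],[321,264],[262,271]],.145);print(s.round(4),s.mean(0))
d=s[0]+s[1]-s[2]-s[3];print(np.linalg.norm(d)/2,np.linalg.norm(s[0]-s[1]),np.degrees(np.arctan2(d[1],d[0])))
b=onz(p,[[185,104],[388,102],[381,233],[196,236]],.115);print(b.round(4),b.mean(0))
E
```

```text
[[ 0.5542 -0.181   0.162 ]
 [ 0.551  -0.2064  0.162 ]
 [ 0.5393 -0.3086  0.162 ]
 [ 0.5451 -0.2603  0.162 ]]
0.12850025643571913 83.3401150497306
[[ 0.5161 -0.1756  0.145 ]
 [ 0.5663 -0.1746  0.145 ]
 [ 0.5659 -0.3191  0.145 ]
 [ 0.5165 -0.3189  0.145 ]] [ 0.54119387 -0.24701476  0.145     ]
0.14390562600170453 0.05014548266215276 90.00165985739622
[[ 0.4725 -0.1778  0.115 ]
 [ 0.6361 -0.198   0.115 ]
 [ 0.6239 -0.3101  0.115 ]
 [ 0.4593 -0.2911  0.115 ]] [ 0.54792804 -0.24424408  0.115     ]
```

```bash
python3 -m inch '[{"dx":-0.25,"dy":0.35,"dz":2,"wx":0,"wy":0,"wz":-0.8},{"dx":0,"dy":0,"dz":4,"wx":0,"wy":0,"wz":0},{"dx":0,"dy":0,"dz":4,"wx":0,"wy":0,"wz":0},{"dx":0,"dy":0,"dz":2.5,"wx":0,"wy":0,"wz":0},{"dx":0,"dy":0,"dz":1.2,"wx":0,"wy":0,"wz":0},{"dx":0,"dy":0,"dz":0,"wx":0,"wy":0,"wz":0}]' 1 && python3 -m inch '[{"dx":0,"dy":0,"dz":0,"wx":0,"wy":0,"wz":0},{"dx":0,"dy":0,"dz":0,"wx":0,"wy":0,"wz":0},{"dx":0,"dy":0,"dz":0,"wx":0,"wy":0,"wz":0},{"dx":0,"dy":0,"dz":0,"wx":0,"wy":0,"wz":0},{"dx":0,"dy":0,"dz":0,"wx":0,"wy":0,"wz":0},{"dx":0,"dy":0,"dz":0,"wx":0,"wy":0,"wz":0}]' 0 35
```

```text
t: 3.15
tcp_pos: [0.545, -0.2577, 0.2235]
tool_rot: [0.748, 0.664, -0.0, -0.001]
force: [-1.0, 0.5, 0.0]
finger_gap: 0.999
gripper_force: 0.0
t: 3.9
tcp_pos: [0.5456, -0.2581, 0.225]
tool_rot: [0.747, 0.664, 0.0, 0.001]
force: [-0.7, 0.8, 5.7]
finger_gap: 0.394
gripper_force: 36.5
```

```bash
python3 -m inch '[{"dx":0,"dy":0,"dz":-0.7,"wx":0,"wy":0,"wz":0},{"dx":0,"dy":0,"dz":-2.5,"wx":0,"wy":0,"wz":0},{"dx":0,"dy":0,"dz":-3,"wx":0,"wy":0,"wz":0},{"dx":0,"dy":0,"dz":-1.5,"wx":0,"wy":0,"wz":0},{"dx":0,"dy":0,"dz":0,"wx":0,"wy":0,"wz":0}]' && python3 -m inch '[{"dx":1.5,"dy":-0.2,"dz":0,"wx":0,"wy":0,"wz":0},{"dx":4.5,"dy":-0.4,"dz":0,"wx":0,"wy":0,"wz":0},{"dx":5.5,"dy":-0.5,"dz":0,"wx":0,"wy":0,"wz":0},{"dx":5.5,"dy":-0.5,"dz":0,"wx":0,"wy":0,"wz":0},{"dx":5.5,"dy":-0.5,"dz":0,"wx":0,"wy":0,"wz":0},{"dx":5.5,"dy":-0.5,"dz":0,"wx":0,"wy":0,"wz":0},{"dx":5.5,"dy":-0.5,"dz":0,"wx":0,"wy":0,"wz":0},{"dx":5.5,"dy":-0.5,"dz":0,"wx":0,"wy":0,"wz":0},{"dx":3,"dy":-0.2,"dz":0,"wx":0,"wy":0,"wz":0},{"dx":1,"dy":0,"dz":0,"wx":0,"wy":0,"wz":0}]' && python3 - <<'E'
from h import *
plan(.5574,.1752,.086,83.4)
a=snap('top','t1.png');b=snap('wrist','w1.png')
x=cv2.resize(a[150:275,130:400],(540,250),interpolation=cv2.INTER_CUBIC)
cv2.imwrite('pics/c1.png',np.vstack([np.pad(x,((0,0),(0,20),(0,0))),cv2.resize(b,(560,350),interpolation=cv2.INTER_AREA)])[:,:,::-1])
E
```

```text
t: 4.53
tcp_pos: [0.5454, -0.258, 0.3017]
tool_rot: [0.747, 0.664, 0.0, 0.001]
force: [-0.5, -0.4, -1.7]
finger_gap: 0.39
gripper_force: 35.7
t: 5.78
tcp_pos: [0.5562, 0.1761, 0.2995]
tool_rot: [0.746, 0.666, -0.001, -0.001]
force: [0.4, -0.8, -1.8]
finger_gap: 0.391
gripper_force: 35.7
move cm [-0.06  0.2  21.35] then turn deg [-0.2  0.   0.1] t 5.78
```

View pics/c1.png

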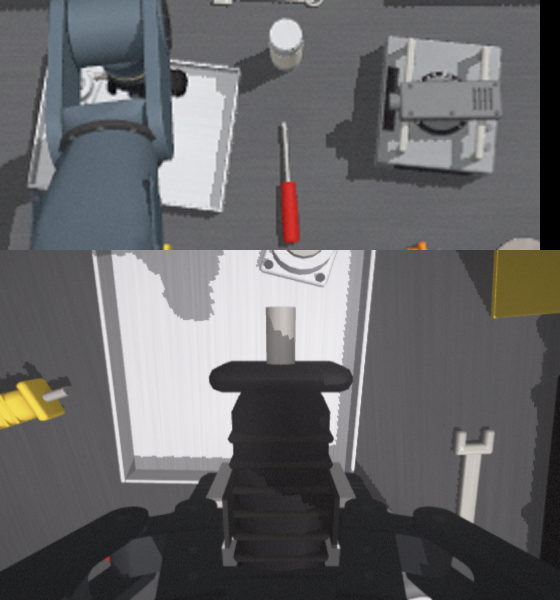

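The handle is held level with its stud pointing at the gear head (290,265 in the crop). The shell stayed on the bars. The tray's rim corner is at (123,480). I'll check the tray pose from this view before lowering.

```bash
python3 - <<'E'
from h import *
p=eyes.camera_params('wrist')
q=onz(p,[[95,0],[123,278],[374,0],[361,160],[281,40]],.035);print(q.round(4))
c=np.array([.519,.235]);a=np.radians(-6.6);M=np.array([[np.cos(a),-np.sin(a)],[np.sin(a),np.cos(a)]])
print(((q[:,:2]-c)@M).round(4))
E
```

```text
[[0.4242 0.3371 0.035 ]
 [0.3901 0.0947 0.035 ]
 [0.6462 0.3116 0.035 ]
 [0.6288 0.1843 0.035 ]
 [0.5689 0.291  0.035 ]]
[[-0.1059  0.0906]
 [-0.1119 -0.1542]
 [ 0.1176  0.0907]
 [ 0.1149 -0.0377]
 [ 0.0431  0.0614]]
```

```bash
python3 -m inch '[{"dx":0,"dy":0.2,"dz":2,"wx":0,"wy":0,"wz":1},{"dx":0,"dy":0,"dz":4,"wx":0,"wy":0,"wz":0},{"dx":0,"dy":0,"dz":4,"wx":0,"wy":0,"wz":0},{"dx":0,"dy":0,"dz":4,"wx":0,"wy":0,"wz":0},{"dx":0,"dy":0,"dz":3,"wx":0,"wy":0,"wz":0},{"dx":0,"dy":0,"dz":2,"wx":0,"wy":0,"wz":0},{"dx":0,"dy":0,"dz":1,"wx":0,"wy":0,"wz":0},{"dx":0,"dy":0,"dz":0.6,"wx":0,"wy":0,"wz":0},{"dx":0,"dy":0,"dz":0.3,"wx":0,"wy":0,"wz":0},{"dx":0,"dy":0,"dz":0,"wx":0,"wy":0,"wz":0}]' && python3 -m inch '[{"dx":0,"dy":0,"dz":0.2,"wx":0,"wy":0,"wz":0},{"dx":0,"dy":0,"dz":0.1,"wx":0,"wy":0,"wz":0},{"dx":0,"dy":0,"dz":0,"wx":0,"wy":0,"wz":0}]'
```

```text
t: 7.12
tcp_pos: [0.5601, 0.1734, 0.0924]
tool_rot: [0.753, 0.658, 0.0, 0.0]
force: [0.4, 0.8, -0.7]
finger_gap: 0.392
gripper_force: 35.7
t: 7.5
tcp_pos: [0.5597, 0.1735, 0.089]
tool_rot: [0.753, 0.658, 0.0, 0.0]
force: [0.7, -0.0, -1.5]
finger_gap: 0.393
gripper_force: 35.7
```

```bash
python3 -m inch '[{"dx":0,"dy":0,"dz":0.2,"wx":0,"wy":0,"wz":0},{"dx":0,"dy":0,"dz":0.1,"wx":0,"wy":0,"wz":0},{"dx":0,"dy":0,"dz":0,"wx":0,"wy":0,"wz":0}]';python3 -m inch '[{"dx":0,"dy":0,"dz":0.1,"wx":0,"wy":0,"wz":0},{"dx":0,"dy":0,"dz":0,"wx":0,"wy":0,"wz":0}]'
```

```text
t: 7.88
tcp_pos: [0.5597, 0.1734, 0.0858]
tool_rot: [0.753, 0.658, -0.0, -0.0]
force: [0.6, -0.7, -0.6]
finger_gap: 0.392
gripper_force: 35.7
t: 8.12
tcp_pos: [0.5597, 0.1734, 0.0848]
tool_rot: [0.753, 0.658, -0.0, -0.0]
force: [0.1, 0.2, -1.5]
finger_gap: 0.393
gripper_force: 35.7
```

```bash
python3 -m inch '[{"dx":0,"dy":0,"dz":0.1,"wx":0,"wy":0,"wz":0},{"dx":0,"dy":0,"dz":0.05,"wx":0,"wy":0,"wz":0},{"dx":0,"dy":0,"dz":0,"wx":0,"wy":0,"wz":0}]';python3 -m inch '[{"dx":0,"dy":0,"dz":0.1,"wx":0,"wy":0,"wz":0},{"dx":0,"dy":0,"dz":0,"wx":0,"wy":0,"wz":0}]'
```

```text
t: 8.5
tcp_pos: [0.5598, 0.1734, 0.084]
tool_rot: [0.753, 0.658, 0.0, 0.0]
force: [-1.7, -0.2, 4.9]
finger_gap: 0.392
gripper_force: 36.3
t: 8.75
tcp_pos: [0.5598, 0.1734, 0.084]
tool_rot: [0.753, 0.658, 0.0, 0.0]
force: [-2.8, -0.1, 11.2]
finger_gap: 0.388
gripper_force: 37.3
```

```bash
python3 -m inch '[{"dx":0,"dy":0,"dz":-0.15,"wx":0,"wy":0,"wz":0},{"dx":0,"dy":0,"dz":0,"wx":0,"wy":0,"wz":0},{"dx":0,"dy":0,"dz":0,"wx":0,"wy":0,"wz":0},{"dx":0,"dy":0,"dz":-0.5,"wx":0,"wy":0,"wz":0},{"dx":0,"dy":0,"dz":-2,"wx":0,"wy":0,"wz":0},{"dx":0,"dy":0,"dz":-5,"wx":0,"wy":0,"wz":0},{"dx":0,"dy":0,"dz":-5,"wx":0,"wy":0,"wz":0},{"dx":0,"dy":0,"dz":-5,"wx":0,"wy":0,"wz":0},{"dx":0,"dy":0,"dz":-5,"wx":0,"wy":0,"wz":0},{"dx":-2,"dy":0.2,"dz":-2.4,"wx":0,"wy":0,"wz":0}]' 0.6 && python3 -m inch '[{"dx":-4,"dy":0.4,"dz":0,"wx":0,"wy":0,"wz":0},{"dx":-5.5,"dy":0.5,"dz":0,"wx":0,"wy":0,"wz":0},{"dx":-5.5,"dy":0.5,"dz":0,"wx":0,"wy":0,"wz":0},{"dx":-5.5,"dy":0.5,"dz":0,"wx":0,"wy":0,"wz":0},{"dx":-5.5,"dy":0.5,"dz":0,"wx":0,"wy":0,"wz":0},{"dx":-5.5,"dy":0.5,"dz":0,"wx":0,"wy":0,"wz":0},{"dx":-5,"dy":0.5,"dz":0,"wx":0,"wy":0,"wz":0},{"dx":-2.7,"dy":0.3,"dz":0,"wx":0,"wy":0,"wz":0},{"dx":-1,"dy":0,"dz":0,"wx":0,"wy":0,"wz":0},{"dx":0,"dy":0,"dz":0,"wx":0,"wy":0,"wz":0}]' 1 && python3 - <<'E'
from h import *
a=snap('top','t2.png');b=snap('wrist','w2.png')
plan(.542,-.247,.191,90)
x=cv2.resize(a[150:275,130:260],(260,250),interpolation=cv2.INTER_CUBIC)
cv2.imwrite('pics/c2.png',np.hstack([np.pad(x,((0,170),(0,0),(0,0))),b[:420,:540]])[:,:,::-1])
E
```

```text
t: 10.0
tcp_pos: [0.5598, 0.1541, 0.3366]
tool_rot: [0.753, 0.659, 0.002, 0.002]
force: [0.2, 1.2, -0.1]
finger_gap: 0.595
gripper_force: 0.0
t: 11.25
tcp_pos: [0.5414, -0.2498, 0.3328]
tool_rot: [0.753, 0.658, 0.0, -0.0]
force: [-0.3, -0.2, -0.1]
finger_gap: 1.001
gripper_force: 0.0
move cm [ 0.15  0.03 14.19] then turn deg [-0.  -0.1 -7.7] t 11.35
```

View pics/c2.png

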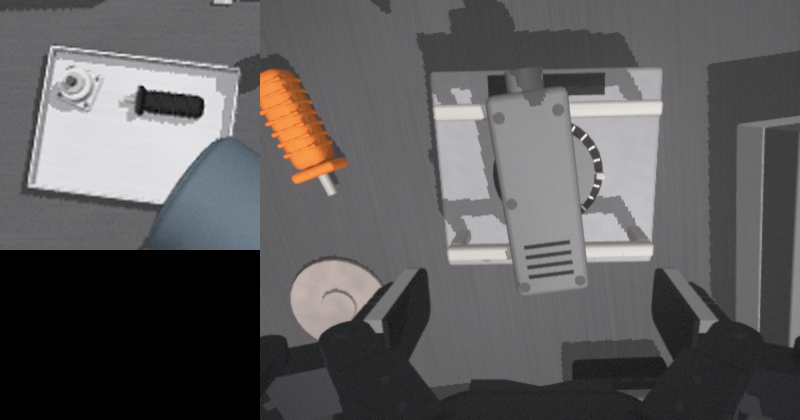

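The handle lies in the tray clear of the gear head. The shell is bare on the bars, with wrist-picture corners (226,95), (309,85), (328,286) and (259,294).

```bash
python3 - <<'E'
from h import *
p=eyes.camera_params('wrist')
s=onz(p,[[226,95],[309,85],[328,286],[259,294]],.144);print(s.round(4),s.mean(0))
d=s[0]+s[1]-s[2]-s[3];y=np.degrees(np.arctan2(d[1],d[0]));print(np.linalg.norm(d)/2,np.linalg.norm(s[0]-s[1]),y)
plan(s[:,0].mean(),s[:,1].mean(),.191,y)
E
```

```text
[[ 0.5141 -0.1714  0.144 ]
 [ 0.5693 -0.1724  0.144 ]
 [ 0.5673 -0.3195  0.144 ]
 [ 0.514  -0.3193  0.144 ]] [ 0.541155   -0.24565752  0.144     ]
0.1475097741468202 0.05521736675299067 89.5925388975818
move cm [ 0.28 -0.07 14.19] then turn deg [-0.  -0.1 -7.3] t 11.35
```

```bash
python3 -m inch '[{"dx":0.3,"dy":-0.05,"dz":1,"wx":0,"wy":0,"wz":0},{"dx":0,"dy":0,"dz":2,"wx":0,"wy":0,"wz":-7.3},{"dx":0,"dy":0,"dz":4,"wx":0,"wy":0,"wz":0},{"dx":0,"dy":0,"dz":4,"wx":0,"wy":0,"wz":0},{"dx":0,"dy":0,"dz":2.2,"wx":0,"wy":0,"wz":0},{"dx":0,"dy":0,"dz":1,"wx":0,"wy":0,"wz":0},{"dx":0,"dy":0,"dz":0,"wx":0,"wy":0,"wz":0}]' 1 && python3 -m inch '[{"dx":0,"dy":0,"dz":0,"wx":0,"wy":0,"wz":0},{"dx":0,"dy":0,"dz":0,"wx":0,"wy":0,"wz":0},{"dx":0,"dy":0,"dz":0,"wx":0,"wy":0,"wz":0},{"dx":0,"dy":0,"dz":0,"wx":0,"wy":0,"wz":0},{"dx":0,"dy":0,"dz":0,"wx":0,"wy":0,"wz":0}]' 0 45
```

```text
t: 12.22
tcp_pos: [0.5415, -0.2462, 0.1904]
tool_rot: [0.709, 0.705, -0.0, -0.001]
force: [0.0, -0.1, 0.8]
finger_gap: 0.998
gripper_force: 0.0
t: 12.85
tcp_pos: [0.5422, -0.2474, 0.1923]
tool_rot: [0.71, 0.704, 0.0, 0.001]
force: [-1.0, 0.6, 7.2]
finger_gap: 0.647
gripper_force: 50.2
```

```bash
python3 -m inch '[{"dx":0,"dy":0,"dz":-0.7,"wx":0,"wy":0,"wz":0},{"dx":0,"dy":0,"dz":-2.5,"wx":0,"wy":0,"wz":0},{"dx":0,"dy":0,"dz":-4,"wx":0,"wy":0,"wz":0},{"dx":0,"dy":0,"dz":-3.5,"wx":0,"wy":0,"wz":0},{"dx":0,"dy":0,"dz":-1.1,"wx":0,"wy":0,"wz":3.5},{"dx":0,"dy":0,"dz":0,"wx":0,"wy":0,"wz":3.5}]' && python3 -m inch '[{"dx":1.5,"dy":-0.5,"dz":0,"wx":0,"wy":0,"wz":0},{"dx":4.5,"dy":-1.3,"dz":0,"wx":0,"wy":0,"wz":0},{"dx":5.8,"dy":-1.7,"dz":0,"wx":0,"wy":0,"wz":0},{"dx":5.8,"dy":-1.7,"dz":0,"wx":0,"wy":0,"wz":0},{"dx":5.8,"dy":-1.7,"dz":0,"wx":0,"wy":0,"wz":0},{"dx":5.8,"dy":-1.7,"dz":0,"wx":0,"wy":0,"wz":0},{"dx":5.8,"dy":-1.7,"dz":0,"wx":0,"wy":0,"wz":0},{"dx":5,"dy":-1.7,"dz":0,"wx":0,"wy":0,"wz":0},{"dx":3.3,"dy":-1.1,"dz":0,"wx":0,"wy":0,"wz":0},{"dx":1.2,"dy":-0.3,"dz":0,"wx":0,"wy":0,"wz":0}]' && python3 -m inch '[{"dx":0,"dy":0,"dz":0,"wx":0,"wy":0,"wz":0}]' && python3 - <<'E'
from h import *
plan(.4675,.2118,.0833,82.5)
snap('wrist','w3.png')
E
```

```text
t: 13.6
tcp_pos: [0.5415, -0.247, 0.31]
tool_rot: [0.752, 0.659, 0.0, 0.001]
force: [0.1, 0.6, -3.0]
finger_gap: 0.645
gripper_force: 49.3
t: 14.85
tcp_pos: [0.464, 0.2138, 0.3084]
tool_rot: [0.75, 0.661, -0.001, -0.001]
force: [-1.4, -0.9, -2.7]
finger_gap: 0.643
gripper_force: 49.2
t: 14.98
tcp_pos: [0.4654, 0.2121, 0.3086]
tool_rot: [0.751, 0.661, -0.001, -0.0]
force: [1.2, -1.0, -2.2]
finger_gap: 0.647
gripper_force: 49.2
move cm [1.000e-02 2.300e-01 2.253e+01] then turn deg [-0.1  0.   0.2] t 14.97
```

View pics/w3.png

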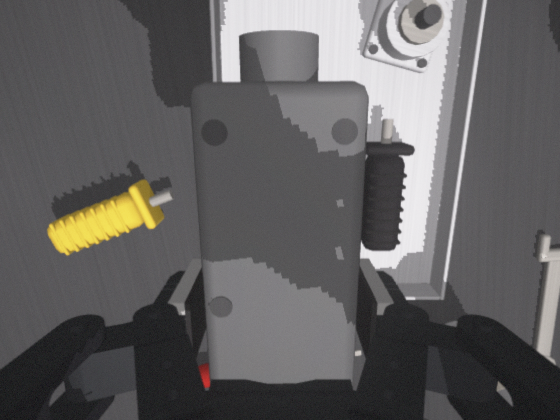

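The shell hangs level. The handle is at (385,195) and the gear head at (415,30), both clear of where it will go. Lowering.

```bash
python3 -m inch '[{"dx":0,"dy":0.2,"dz":2,"wx":0,"wy":0,"wz":0},{"dx":0,"dy":0,"dz":4.5,"wx":0,"wy":0,"wz":0},{"dx":0,"dy":0,"dz":4.5,"wx":0,"wy":0,"wz":0},{"dx":0,"dy":0,"dz":4.5,"wx":0,"wy":0,"wz":0},{"dx":0,"dy":0,"dz":3,"wx":0,"wy":0,"wz":0},{"dx":0,"dy":0,"dz":2,"wx":0,"wy":0,"wz":0},{"dx":0,"dy":0,"dz":1,"wx":0,"wy":0,"wz":0},{"dx":0,"dy":0,"dz":0.5,"wx":0,"wy":0,"wz":0},{"dx":0,"dy":0,"dz":0.3,"wx":0,"wy":0,"wz":0},{"dx":0,"dy":0,"dz":0,"wx":0,"wy":0,"wz":0}]' && python3 -m inch '[{"dx":0,"dy":0,"dz":0.15,"wx":0,"wy":0,"wz":0},{"dx":0,"dy":0,"dz":0.1,"wx":0,"wy":0,"wz":0},{"dx":0,"dy":0,"dz":0,"wx":0,"wy":0,"wz":0}]'
```

```text
t: 16.27
tcp_pos: [0.4685, 0.2114, 0.0864]
tool_rot: [0.751, 0.66, 0.0, 0.0]
force: [-0.2, 0.2, -2.3]
finger_gap: 0.644
gripper_force: 49.1
t: 16.65
tcp_pos: [0.4682, 0.2114, 0.0835]
tool_rot: [0.751, 0.66, 0.0, 0.0]
force: [-0.2, -0.3, -1.6]
finger_gap: 0.64
gripper_force: 49.1
```

```bash
python3 -m inch '[{"dx":0,"dy":0,"dz":0.1,"wx":0,"wy":0,"wz":0},{"dx":0,"dy":0,"dz":0.05,"wx":0,"wy":0,"wz":0},{"dx":0,"dy":0,"dz":0,"wx":0,"wy":0,"wz":0}]'; python3 -m inch '[{"dx":0,"dy":0,"dz":0.1,"wx":0,"wy":0,"wz":0},{"dx":0,"dy":0,"dz":0,"wx":0,"wy":0,"wz":0}]'
```

```text
t: 17.02
tcp_pos: [0.4682, 0.2114, 0.0818]
tool_rot: [0.751, 0.66, -0.0, -0.0]
force: [0.4, 0.6, -2.3]
finger_gap: 0.649
gripper_force: 49.1
t: 17.27
tcp_pos: [0.4683, 0.2114, 0.0813]
tool_rot: [0.751, 0.66, 0.0, 0.0]
force: [-0.4, -0.3, 2.6]
finger_gap: 0.645
gripper_force: 49.8
```

```bash
python3 -m inch '[{"dx":0,"dy":0,"dz":0,"wx":0,"wy":0,"wz":0},{"dx":0,"dy":0,"dz":0,"wx":0,"wy":0,"wz":0},{"dx":0,"dy":0,"dz":0,"wx":0,"wy":0,"wz":0},{"dx":0,"dy":0,"dz":-0.5,"wx":0,"wy":0,"wz":0},{"dx":0,"dy":0,"dz":-2,"wx":0,"wy":0,"wz":0},{"dx":0,"dy":0,"dz":-5,"wx":0,"wy":0,"wz":0},{"dx":0,"dy":0,"dz":-5,"wx":0,"wy":0,"wz":0},{"dx":0,"dy":0,"dz":-5,"wx":0,"wy":0,"wz":0},{"dx":0,"dy":0,"dz":-5,"wx":0,"wy":0,"wz":0},{"dx":-2,"dy":0.6,"dz":-2.5,"wx":0,"wy":0,"wz":0}]' 0.75 && python3 -m inch '[{"dx":-4,"dy":1.2,"dz":0,"wx":0,"wy":0,"wz":0},{"dx":-5.7,"dy":1.8,"dz":0,"wx":0,"wy":0,"wz":0},{"dx":-5.7,"dy":1.8,"dz":0,"wx":0,"wy":0,"wz":0},{"dx":-5.7,"dy":1.8,"dz":0,"wx":0,"wy":0,"wz":0},{"dx":-5.7,"dy":1.8,"dz":0,"wx":0,"wy":0,"wz":0},{"dx":-5.7,"dy":1.8,"dz":0,"wx":0,"wy":0,"wz":0},{"dx":-5.5,"dy":1.7,"dz":0,"wx":0,"wy":0,"wz":0},{"dx":-3,"dy":1,"dz":0,"wx":0,"wy":0,"wz":0},{"dx":-1,"dy":0.3,"dz":0,"wx":0,"wy":0,"wz":0},{"dx":0,"dy":0,"dz":0,"wx":0,"wy":0,"wz":0}]' 1 && python3 - <<'E'
from h import *
a=snap('top','t4.png');b=snap('wrist','w4.png')
plan(.548,-.244,.17,82.5)
x=cv2.resize(a[150:275,130:260],(260,250),interpolation=cv2.INTER_CUBIC)
y=cv2.resize(b[40:290,150:410],(520,500),interpolation=cv2.INTER_CUBIC)
cv2.imwrite('pics/c4.png',np.hstack([np.pad(x,((0,250),(0,0),(0,0))),y])[:,:,::-1])
E
```

```text
t: 18.52
tcp_pos: [0.472, 0.1915, 0.3343]
tool_rot: [0.751, 0.661, 0.002, 0.001]
force: [-0.2, 0.7, -1.1]
finger_gap: 0.746
gripper_force: 0.0
t: 19.77
tcp_pos: [0.5477, -0.2424, 0.3307]
tool_rot: [0.752, 0.66, 0.0, -0.001]
force: [-0.1, 0.8, 0.9]
finger_gap: 0.998
gripper_force: 0.0
move cm [-0.3   0.08 16.08] then turn deg [-0.1 -0.1  0.1] t 19.88
```

View pics/c4.png

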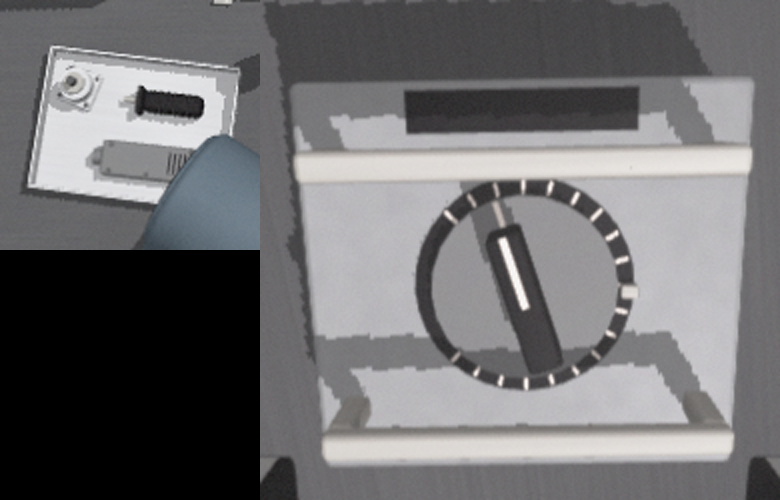

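Both pieces lie in the tray. The pointer is up-left at crop (498,205), the tab is at (629,291), the scale ring's centre is about (525,285), and the bar's white line runs (503,240)–(524,308).

```bash
python3 - <<'E'
from h import *
p=eyes.camera_params('wrist')
f=lambda L:[[150+(x-260)/2,40+y/2] for x,y in L]
ring=onz(p,f([[416,285],[634,285],[525,179],[525,390]]),.065);print(ring.round(4))
c=np.array([(ring[0,:2]+ring[1,:2])/2,(ring[2,:2]+ring[3,:2])/2]).mean(0);print('axis',c)
bars=onz(p,f([[296,155],[751,150],[731,435],[325,438]]),.115);print('bars(top)',bars.round(4), bars.mean(0))
e=lambda v:np.degrees(np.arctan2(v[1],v[0]))
pt=onz(p,f([[498,205]]),.073)[0];tab=onz(p,f([[629,292]]),.069)[0]
l=onz(p,f([[503,240],[524,308]]),.103)
print('pt',pt,np.hypot(*(pt[:2]-c)),e(pt[:2]-c),'tab',tab,np.hypot(*(tab[:2]-c)),e(tab[:2]-c),'line',l.round(4),e(l[0]-l[1]))
u=(l[0]-l[1])[:2];u/=np.linalg.norm(u);v=c-l[1,:2];print('axis offset from line',u[0]*v[1]-u[1]*v[0], 'along',v@u)
E
```

```text
[[ 0.4982 -0.2372  0.065 ]
 [ 0.5971 -0.2499  0.065 ]
 [ 0.5537 -0.1963  0.065 ]
 [ 0.5412 -0.2941  0.065 ]]
axis [ 0.54754727 -0.24437913]
bars(top) [[ 0.4706 -0.1734  0.115 ]
 [ 0.6383 -0.1931  0.115 ]
 [ 0.6251 -0.3064  0.115 ]
 [ 0.4588 -0.2865  0.115 ]] [ 0.54819495 -0.23982335  0.115     ]
pt [ 0.54069191 -0.20525088  0.073     ] 0.03972424792062341 99.93749352733623 tab [ 0.594102   -0.25189837  0.069     ] 0.047158049511273885 -9.174836295181478 line [[ 0.5421 -0.2162  0.103 ]
 [ 0.5469 -0.245   0.103 ]] 99.44599828579756
axis offset from line -0.0007117498493504489 along 0.00053102286221008
```

```bash
python3 -m inch '[{"dx":-0.2,"dy":0,"dz":2,"wx":0,"wy":0,"wz":-8.5},{"dx":0,"dy":0,"dz":4,"wx":0,"wy":0,"wz":-8.5},{"dx":0,"dy":0,"dz":4,"wx":0,"wy":0,"wz":0},{"dx":0,"dy":0,"dz":2,"wx":0,"wy":0,"wz":0},{"dx":0,"dy":0,"dz":2,"wx":0,"wy":0,"wz":0},{"dx":0,"dy":0,"dz":2,"wx":0,"wy":0,"wz":0},{"dx":0,"dy":0,"dz":1.5,"wx":0,"wy":0,"wz":0},{"dx":0,"dy":0,"dz":0,"wx":0,"wy":0,"wz":0}]' 0.5 && python3 -c "
from h import *
plan(.5475,-.2444,.156,99.6)"
```

```text
t: 20.88
tcp_pos: [0.5474, -0.2434, 0.1551]
tool_rot: [0.645, 0.764, -0.0, -0.001]
force: [-0.6, 0.6, 0.5]
finger_gap: 0.5
gripper_force: 0.0
move cm [-0.1  -0.01 -0.09] then turn deg [-0.1 -0.1  0. ] t 20.88
```

```bash
python3 -m inch '[{"dx":-0.1,"dy":0,"dz":0,"wx":0,"wy":0,"wz":0},{"dx":0,"dy":0,"dz":0,"wx":0,"wy":0,"wz":0},{"dx":0,"dy":0,"dz":0,"wx":0,"wy":0,"wz":0},{"dx":0,"dy":0,"dz":0,"wx":0,"wy":0,"wz":0},{"dx":0,"dy":0,"dz":0,"wx":0,"wy":0,"wz":0},{"dx":0,"dy":0,"dz":0,"wx":0,"wy":0,"wz":0}]' 0 40
```

```text
t: 21.62
tcp_pos: [0.5487, -0.2461, 0.157]
tool_rot: [0.646, 0.764, 0.0, 0.001]
force: [0.6, 0.3, 5.9]
finger_gap: 0.163
gripper_force: 43.1
```

```bash
python3 -m inch '[{"dx":0,"dy":0,"dz":0,"wx":0,"wy":0,"wz":3},{"dx":0,"dy":0,"dz":0,"wx":0,"wy":0,"wz":6},{"dx":0,"dy":0,"dz":0,"wx":0,"wy":0,"wz":6},{"dx":0,"dy":0,"dz":0,"wx":0,"wy":0,"wz":6},{"dx":0,"dy":0,"dz":0,"wx":0,"wy":0,"wz":6},{"dx":0,"dy":0,"dz":0,"wx":0,"wy":0,"wz":3},{"dx":0,"dy":0,"dz":0,"wx":0,"wy":0,"wz":0}]'; python3 -c "
from h import *
plan(.5475,-.2444,.156,-9.2);print(sense()['ft_torque'])"
```

```text
t: 22.5
tcp_pos: [0.5476, -0.246, 0.1569]
tool_rot: [0.821, 0.57, -0.0, 0.0]
force: [-2.1, -0.1, 7.4]
finger_gap: 0.166
gripper_force: 43.4
move cm [ 0.14 -0.07  0.09] then turn deg [ 0.   0.1 78.8] t 22.5
[ 0.09697362  0.35707817 -0.06393582]
```

```bash
python3 -m inch '[{"dx":0,"dy":0,"dz":0,"wx":0,"wy":0,"wz":4},{"dx":0,"dy":0,"dz":0,"wx":0,"wy":0,"wz":8},{"dx":0,"dy":0,"dz":0,"wx":0,"wy":0,"wz":8},{"dx":0,"dy":0,"dz":0,"wx":0,"wy":0,"wz":8},{"dx":0,"dy":0,"dz":0,"wx":0,"wy":0,"wz":8},{"dx":0,"dy":0,"dz":0,"wx":0,"wy":0,"wz":8},{"dx":0,"dy":0,"dz":0,"wx":0,"wy":0,"wz":8},{"dx":0,"dy":0,"dz":0,"wx":0,"wy":0,"wz":8},{"dx":0,"dy":0,"dz":0,"wx":0,"wy":0,"wz":8},{"dx":0,"dy":0,"dz":0,"wx":0,"wy":0,"wz":6}]' && python3 -m inch '[{"dx":0,"dy":0,"dz":0,"wx":0,"wy":0,"wz":4.8},{"dx":0,"dy":0,"dz":0,"wx":0,"wy":0,"wz":0},{"dx":0,"dy":0,"dz":0,"wx":0,"wy":0,"wz":0}]'; python3 -c "
from h import *
plan(.5475,-.2444,.156,-9.2);print(sense()['ft_torque'])"
```

```text
t: 23.75
tcp_pos: [0.5462, -0.2438, 0.1569]
tool_rot: [0.999, -0.04, -0.002, -0.002]
force: [-4.6, 5.5, 12.7]
finger_gap: 0.161
gripper_force: 44.1
t: 24.12
tcp_pos: [0.5463, -0.2436, 0.1569]
tool_rot: [0.997, -0.081, -0.002, -0.002]
force: [-3.6, 5.9, 11.9]
finger_gap: 0.167
gripper_force: 44.0
move cm [0.14 0.06 0.09] then turn deg [-0.2  0.3 -0.1] t 24.12
[ 0.90744573  0.59667797 -0.09256954]
```

Now release and rise straight up. I'll then back off along −tool x so the camera sees the dial.

```bash
python3 -m inch '[{"dx":0,"dy":0,"dz":0,"wx":0,"wy":0,"wz":0},{"dx":0,"dy":0,"dz":0,"wx":0,"wy":0,"wz":0},{"dx":0,"dy":0,"dz":0,"wx":0,"wy":0,"wz":0},{"dx":0,"dy":0,"dz":-1,"wx":0,"wy":0,"wz":0},{"dx":0,"dy":0,"dz":-3,"wx":0,"wy":0,"wz":0},{"dx":0,"dy":0,"dz":-4.5,"wx":0,"wy":0,"wz":0},{"dx":0,"dy":0,"dz":-5,"wx":0,"wy":0,"wz":0},{"dx":-1,"dy":0,"dz":-4,"wx":0,"wy":0,"wz":0},{"dx":-1,"dy":0,"dz":-1,"wx":0,"wy":0,"wz":0},{"dx":0,"dy":0,"dz":0,"wx":0,"wy":0,"wz":0}]' 0.45 && python3 - <<'E'
from h import *
b=snap('wrist','w5.png');a=snap('top','t5.png');print(sense()['tcp_pos'])
p=eyes.camera_params('wrist')
K=np.array([[p['fx'],0,p['cx']],[0,p['fy'],p['cy']],[0,0,1]])
u=cv2.projectPoints(np.array([[.5475,-.2444,.073]]),np.array(p['rvec']),np.array(p['tvec']),K,np.array(p['D']))[0].ravel();print(u)
x0,y0=int(u[0])-75,max(0,int(u[1])-75);print(x0,y0)
y=cv2.resize(b[y0:y0+150,x0:x0+150],(450,450),interpolation=cv2.INTER_CUBIC)
x=cv2.resize(a[150:275,130:260],(312,300),interpolation=cv2.INTER_CUBIC)
cv2.imwrite('pics/c5.png',np.hstack([np.pad(x,((0,150),(0,0),(0,0))),y])[:,:,::-1])
E
```

```text
t: 25.38
tcp_pos: [0.5275, -0.2422, 0.3412]
tool_rot: [0.997, -0.081, 0.0, 0.0]
force: [0.0, 1.1, -0.1]
finger_gap: 0.451
gripper_force: 0.0
[ 0.52766097 -0.24217487  0.33939016]
[279.01867921 156.11636247]
204 81
```

View pics/c5.png

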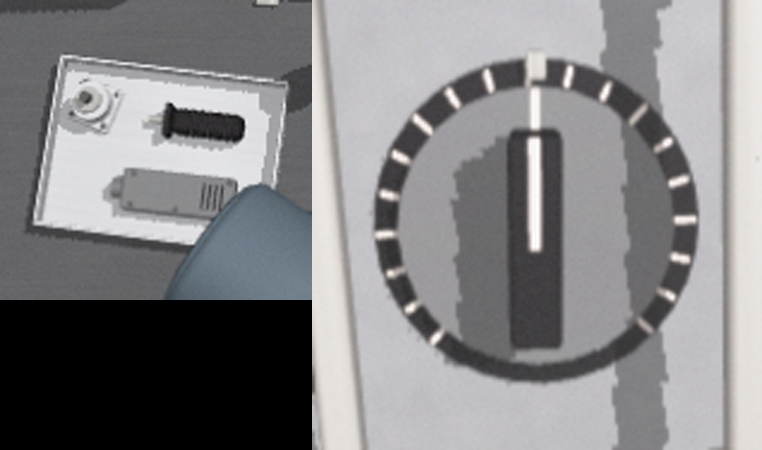

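The pointer line, seen at (535,105), runs straight into the tab at (537,65), within about 1°. The handle and shell lie flat in the tray beside the gear head. The gripper is clear of everything, so I'm handing in.

```bash
python3 -c "
from station import workorder
print(workorder.sign_off())"
```

```text
the job is handed in; nothing more can be done
None
```

I handed the job in at about 25 s on the robot's clock: the side handle and the housing half are lying in the tray beside the gear head, and the dial's pointer is on the metal tab to within about 1°; the sign-off gave no verdict.

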